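Put the engraving tools away

ROBOT

A 6-joint arm with a two-finger parallel gripper is mounted at the origin on the work surface. World frame = base frame: x ahead of the robot, y to its left, z up, the work surface at z = 0. Lengths are in m, angles in rad, forces in N, time in s.
With the tool pointing down it reaches from about 0.3 to 0.775 m from the base axis. Payload 14.6 kg.
Tool frame: the origin (TCP) lies on the centre line of the jaws, within the pads' length; the fingertips stand 25 mm ahead of it and the grasp point (between the pads) lies 6 mm ahead of it (ctrl.tip_reach is the distance from the TCP to the fingertips, in m); z points along the fingers, y is the line along which they close (so a half turn about z gives the same grasp; the last joint's range is limited). The gripper opens to 94 mm and grips with 3 to 60 N. Pads are 16 mm wide; open, the fingers measure 119 mm over their backs; the gripper's body (75 mm by 177 mm) begins 78 mm behind the grasp point.
Start: joints at [1.161, 0.3, 1.521, -0, 1.321, -0.067], TCP at [0.185, 0.518, 0.23] pointing down, gripper open.
Joint ranges: [-3.03, 3.03], [-0.79, 2.21], [0.23, 2.52], [-1.04, 4.18], [0, 3.07], [-2.55, 2.55]. Speed limits (rad/s): [2.22, 2.22, 2.57, 3.14, 3.14, 3.14].

INTERFACE

Orientations are given as [roll, pitch, yaw] about the fixed x, y, z axes, in that order (R = Rz(yaw) Ry(pitch) Rx(roll)).
In Python, from station import ctrl gives the robot as it stands. The module is installed in compiled form; this text tells all that it offers.
- The arm moves only by the tool apply_moves, never from a script. Its argument "deltas" is a list of rows, each a list of 7 numbers: the closure in counts, from 0 (fully open) to 255 (shut), then the shift along the world's x, y, z in cm, then the turn, a rotation vector about the world's x, y, z in rad. In form: [[jaw, tx, ty, tz, ax, ay, az], ...]. A call has 1 to 10 rows; each row shifts and turns the commanded pose from where the row before left it; what a row does not reach is not made up. A row lasts 1/10 s, in which the tool goes at most 50 mm and 8.59 degrees, less where a joint would pass 70% of its speed; a pose out of reach is approached as far as the arm can. A call with a gripper value outside its range is refused whole. The fingers move at their own pace and stop on an object; "grip_force" is the grip in N (left out, the last holds). Time passes only in rows, so rows that do not move let the fingers close. It gives the time, the measured TCP pose, the force, the opening and the grip force at its end, in the units of the state.
- ctrl.get_obs(): the state, without advancing time (a new reading comes with each control period).
- ctrl.camera(name): name is "side" or "top" or "wrist"; returns a dict with "img" (384x512x3 uint8, red, green, blue), "K" (3x3 intrinsics, pixels), "pose" (4x4, takes a point from camera to world coordinates); the wrist camera has in their place "hand_eye" (4x4, takes a point from camera to tool coordinates, whose origin is the TCP and whose axes are the flange's). Camera axes: x right, y up, looking along -z (the intrinsics and any distortion apply to the point x, -y, -z); pixel columns grow to the right and rows downward; lengths in m; the calibration is good to about 2 mm. A picture is of the moment at which its call begins: read the wrist's pose just before it. There is no depth.
- ctrl.hand_in(): hands the job in; it is judged then, once.
The state is a dict: "time_s": time; "qpos": joint angles; "joint_vel": joint speeds; "tau": joint torques, N m; "ee_pos": TCP position; "eef_rot": TCP orientation; "force": force on the tool from outside, world axes, zero at the start; "moment": the same for the moment, N m; "grip_width": finger opening in m; "grip_force": force on a finger pad.
Only numpy, scipy, OpenCV 4.12 (cv2) and the standard library are available. Lean on these libraries where they do the work, as an engineer would, in place of code of your own. Each camera call takes 0.05 s, during which the arm holds its last target. There are 200 camera calls.

TASK

Clear the engraver's bench: put both burins in the short tray, the scraper and the burnisher in the long tray, and bed the oilstone in the recess of its case. Each tool should lie flat on the floor of its tray, not on top of another tool or up on the rim; set everything down, do not drop it. Leave the ink jar standing where it is and do not touch the copper plate or its board.

Things in the scene. Friction and masses are not known exactly. Their poses are not given: they have to be found in the camera images.
- burin_long: The longer of two burins, 112 mm, 45 g: pear-shaped light wood handle with flat underside, thin 4.5 mm square steel shaft. Origin on the handle's axis at mid-handle, 10 mm above what it lies on; x along the tool to the steel point, z up. Handle x -24 to +24 mm, shaft on to +88 mm, its point sloping down to the surface. Bulb to grip: x -21 to +5 mm, 28 mm wide, top 14 mm above the origin.
- burin_short: The shorter burin, same make, 80 mm, 32 g. Origin on the handle's axis at mid-handle, 9 mm above what it lies on; x along the tool to the steel point, z up. Handle x -20 to +20 mm, shaft on to +60 mm. Bulb to grip: x -17 to +9 mm, 24 mm wide, top 12 mm above the origin.
- scraper: Three-square scraper, 166 mm, 60 g: straight eight-sided wood handle 16 mm thick, tapering three-sided steel blade. Origin on its long axis near the balance point, 8 mm above what it lies on; x along the tool to the blade's point. Handle x -70 to +18 mm (last 14 mm taper), blade on to +96 mm, at most 14 mm thick, clear of the surface.
- burnisher: Burnisher, 137 mm, 50 g: straight eight-sided wood handle 16 mm thick, thin round 6 to 7 mm steel rod that curves up at its end. Origin on its long axis near the balance point, 8 mm above what it lies on; x along the tool to the steel tip. Handle x -58 to +18 mm (last 14 mm taper), rod on to +79 mm.
- oilstone: Grey oilstone, a slab 100 x 45 x 25 mm, 250 g. Origin at the centre of its underside; x along its length, z up.
- long_tray: The long tray, largest of the three places: open flat wooden tray fixed to the bench, 136 mm (its x) by 218 mm (its y) outside, 124 by 206 mm inside. Walls 6 mm thick, 23 mm high over the bench; floor 5 mm thick. Origin at the centre of its underside. Scraper and burnisher fit side by side, lengthwise along y.
- short_tray: The short tray: same make, fixed, 136 mm (its x) by 150 mm (its y) outside, 124 by 138 mm inside; walls 6 mm thick and 23 mm high, floor 5 mm thick. Origin at the centre of its underside. For the two burins, side by side along y.
- stone_case: The oilstone's case: solid wooden block fixed to the bench, 105 mm (its x) by 160 mm (its y), 14 mm high, with one rectangular recess in its top, centred, 61 mm (x) by 116 mm (y), 8 mm deep (recess floor 6 mm over the bench). Origin at the centre of its underside. The stone beds in the recess lengthwise along y, 8 mm to spare all round, and stands 17 mm out of it.
- ink_jar: Closed dark jar of ink with a white lid, 72 mm across and 85 mm high, standing loose on the robot's left. Origin at the centre of its underside. Not to be disturbed.
- copper_plate: Engraved copper plate, 150 x 110 mm, lying on a plywood board 240 mm (x) by 180 mm (y), 8 mm high in all, fixed on the robot's right. Origin at the centre of the board's underside. Not to be touched.

How it is judged:
At the end, for the whole second after the job is handed in: Burins in the short tray, scraper and burnisher in the long tray, each within 5 mm of resting height on the floor and level within 5 degrees; oilstone in the case's recess, within 15 mm of centre, 3 mm of its floor, level within 3 degrees; all released, at rest; jar within 20 mm of its place (x of burin_long in the frame of short_tray between -0.062 and 0.062 m and y of burin_long in the frame of short_tray between -0.069 and 0.069 m and z of burin_long in the frame of short_tray below 0.02 m and angle between burin_long's own x axis and vertical between 1.48 and 1.66 rad and x of burin_short in the frame of short_tray between -0.062 and 0.062 m and y of burin_short in the frame of short_tray between -0.069 and 0.069 m and z of burin_short in the frame of short_tray below 0.019 m and angle between burin_short's own x axis and vertical between 1.48 and 1.66 rad and x of scraper in the frame of long_tray between -0.062 and 0.062 m and y of scraper in the frame of long_tray between -0.103 and 0.103 m and z of each of scraper, burnisher in the frame of long_tray below 0.018 m and angle between scraper's own x axis and vertical between 1.48 and 1.66 rad and x of burnisher in the frame of long_tray between -0.062 and 0.062 m and y of burnisher in the frame of long_tray between -0.103 and 0.103 m and angle between burnisher's own x axis and vertical between 1.48 and 1.66 rad and x of oilstone in the frame of stone_case between -0.015 and 0.015 m and y of oilstone in the frame of stone_case between -0.015 and 0.015 m and z of oilstone in the frame of stone_case below 0.009 m and angle between oilstone's own z axis and vertical below 0.06 rad and linear speed of each of burin_long, burin_short, scraper, burnisher, oilstone below 0.02 m/s and contact force between each of burin_long, burin_short, scraper, burnisher, oilstone and the fingers below 0.05 N and distance of ink_jar from where it was at the start of the episode below 0.02 m and angle between ink_jar's own z axis and vertical below 0.1 rad); the robot touches nothing.
It fails at once if a tool or the stone is dropped: it moves faster than 0.75 m/s while the fingers do not hold it (a free fall of about 30 mm) ((linear speed of burin_long above 0.75 m/s and contact force between burin_long and the fingers below 0.05 N) or (linear speed of burin_short above 0.75 m/s and contact force between burin_short and the fingers below 0.05 N) or (linear speed of scraper above 0.75 m/s and contact force between scraper and the fingers below 0.05 N) or (linear speed of burnisher above 0.75 m/s and contact force between burnisher and the fingers below 0.05 N) or (linear speed of oilstone above 0.75 m/s and contact force between oilstone and the fingers below 0.05 N)).
It fails at once if the ink jar is pushed more than 20 mm from its place or tipped (distance of ink_jar from where it was at the start of the episode above 0.02 m or angle between ink_jar's own z axis and vertical above 0.2 rad).
It fails at once if the copper plate or its board is touched with more than 1 N (contact force between copper_plate and anything else above 1 N).
It also fails if it takes over 109 s, if anything falls off the work surface, if the arm or the gripper's body presses on something with over 40 N, if the wrist force passes 120 N, or if a joint passes its speed limit or range.

## Working session

There is one attempt and no reset: what is moved stays moved. The work goes in short steps, Python scripts to look and compute and a tool call to move; the robot and the scene stay as the last step left them, time stands still between calls to the robot, and variables do not carry over. Pictures are saved under pics/ and viewed, at most 14 in all, crops included, and the job is handed in when it is done.

Besides the shell and the picture viewer there is one more tool, called after "Request:" by a JSON object that holds its "method" and its "body". apply_moves: Moves the arm, as the interface text tells. Its arguments: {"type":"object","properties":{"deltas":{"type":"array"},"grip_force":{"type":"number"}},"required":["deltas"]}

```bash
mkdir -p pics; cat > h.py <<'E'
import numpy as np,cv2
from station import ctrl
def px2w(c,u,v,z,P=None):
    P=c["pose"] if P is None else P
    K=c["K"]; d=np.linalg.inv(K)@np.array([u,v,1.]); d=P[:3,:3]@np.array([d[0],-d[1],-d[2]])
    o=P[:3,3]; return o+d*(z-o[2])/d[2]
def save(n,c,s=1): cv2.imwrite("pics/"+n,cv2.resize(c["img"][:,:,::-1],None,fx=s,fy=s,interpolation=cv2.INTER_CUBIC))
E
python3 - <<'E'
from h import *
o=ctrl.get_obs();print(o)
c=ctrl.camera("top");save("top.png",c,1.5625)
print(c.keys(),c["K"],c["pose"]);np.savez("pics/top.npz",K=c["K"],pose=c["pose"],img=c["img"])
c=ctrl.camera("wrist");print(c.keys(),c["K"],c["hand_eye"])
E
```

```text
{'time_s': 0.0, 'qpos': array([ 1.16142766e+00,  3.00458948e-01,  1.52157677e+00, -2.84562139e-05,
        1.32069967e+00, -6.65410700e-02]), 'joint_vel': array([-7.74964516e-04, -7.61165789e-04, -1.37116177e-03,  3.02251806e-04,
        8.50620288e-05, -1.48186465e-03]), 'tau': array([-6.49171470e-04, -5.31811881e+01, -3.52725291e+01,  7.07206596e-02,
        2.44758086e-02, -1.27267426e-04]), 'ee_pos': array([0.18476899, 0.51778775, 0.2298948 ]), 'eef_rot': array([-3.14045062e+00, -4.84805167e-05,  2.79877209e+00]), 'force': array([-0.622849  ,  0.45490138, -0.60959973]), 'moment': array([-0.02751564, -0.01521556,  0.01619607]), 'grip_force': 0.0, 'grip_width': 0.09351232639109937}
dict_keys(['img', 'K', 'pose']) [[455.09647447   0.         263.09068101]
 [  0.         455.09647447 187.9775744 ]
 [  0.           0.           1.        ]] [[ 0.0537924   0.97595598 -0.21122572  0.21579582]
 [-0.99853714  0.05141468 -0.01673679 -0.03653825]
 [-0.00547427  0.21181704  0.97729401  1.57860416]
 [ 0.          0.          0.          1.        ]]
dict_keys(['img', 'K', 'hand_eye']) [[340.69187484   0.         256.63151293]
 [  0.         340.69187484 197.3283486 ]
 [  0.           0.           1.        ]] [[ 2.07435550e-04  9.58448838e-01  2.85264408e-01  8.47108543e-02]
 [ 9.99999974e-01 -2.27000907e-04  3.55221709e-05  5.16925190e-04]
 [ 9.88014627e-05  2.85264393e-01 -9.58448860e-01 -1.54656878e-01]
 [ 0.00000000e+00  0.00000000e+00  0.00000000e+00  1.00000000e+00]]
```

View pics/top.png

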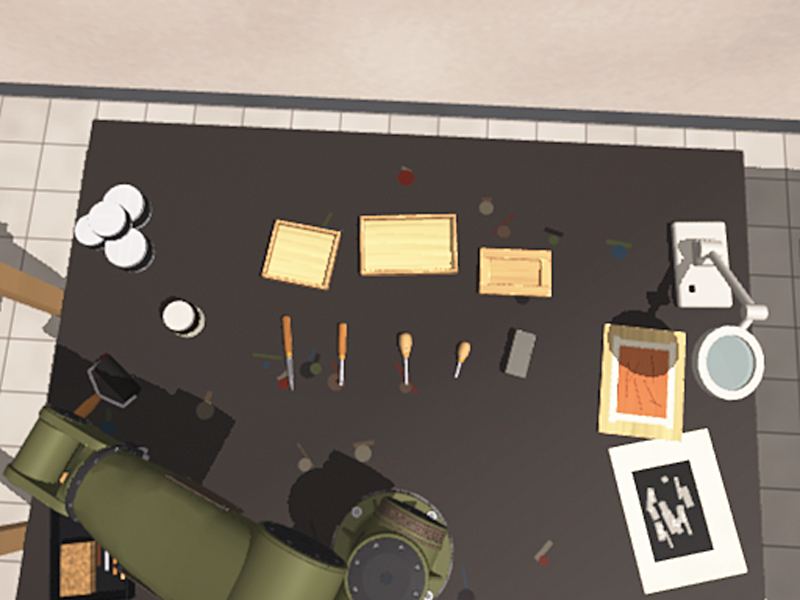

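```bash
python3 - <<'E'
import numpy as np,cv2
d=np.load("pics/top.npz");im=d["img"][130:260,160:360,::-1]
cv2.imwrite("pics/crop.png",cv2.resize(im,None,fx=4,fy=4,interpolation=cv2.INTER_CUBIC))
E
```

```text
(no output)
```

View pics/crop.png

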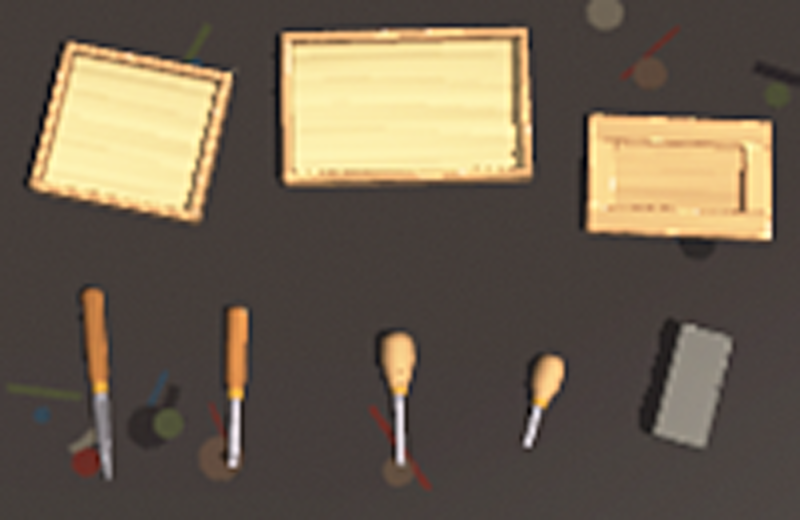

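```bash
python3 - <<'E'
import numpy as np
from h import *
c=dict(np.load("pics/top.npz"))
f=lambda p,z:px2w(c,(p[0]+.5)/4-.5+160,(p[1]+.5)/4-.5+130,z)[:2]
B={"short":([(70,43),(231,71),(200,221),(30,188)],.023),"long":([(283,33),(527,29),(532,180),(285,184)],.023),
"case":([(589,115),(772,120),(773,240),(586,236)],.014),"stone":([(681,323),(733,336),(704,447),(655,433)],.025)}
for n,(p,z) in B.items():
    w=np.array([f(q,z) for q in p]);e=np.roll(w,-1,0)-w
    print(n,w.mean(0).round(4),np.linalg.norm(e,axis=1).round(3),np.degrees(np.arctan2(e[:,1],e[:,0])).round(1))
for n,a,b,z,l,off in [("scraper",(93,289),(109,478),.008,.166,.070),("burnisher",(238,307),(233,467),.009,.137,.058),("blong",(398,332),(401,465),.01,.112,.024),("bshort",(551,354),(527,447),.008,.08,.020)]:
    A=f(a,z);Bq=f(b,z);d=Bq-A;L=np.linalg.norm(d);print(n,A.round(4),Bq.round(4),"L",L.round(4),l,"ang",np.degrees(np.arctan2(d[1],d[0])).round(1),"origin",(A+d/L*(off+(L-l)/2)).round(4))
print("reach ok <.775")
E
```

```text
short [0.6325 0.2439] [0.147 0.139 0.153 0.137] [-97.3 173.   81.8  -9.5]
long [0.6674 0.0027] [0.219 0.139 0.217 0.139] [ -86.  -175.9   94.     4.7]
case [ 0.617  -0.2421] [0.163 0.109 0.164 0.11 ] [ -88.6 -178.8   91.8    0.6]
stone [ 0.432  -0.2563] [0.046 0.1   0.043 0.098] [-101.3  166.6   77.   -11.7]
scraper [0.4906 0.269 ] [0.3269 0.2402] L 0.1662 0.166 ang -170.0 origin [0.4215 0.2568]
burnisher [0.4811 0.1405] [0.3419 0.1344] L 0.1394 0.137 ang -177.5 origin [0.422  0.1379]
blong [ 0.4663 -0.0006] [ 0.3512 -0.0096] L 0.1155 0.112 ang -175.5 origin [ 0.4407 -0.0026]
bshort [ 0.4543 -0.1346] [ 0.3726 -0.117 ] L 0.0836 0.08 ang 167.9 origin [ 0.433 -0.13 ]
reach ok <.775
```

Request:
{"method": "apply_moves", "body": {"deltas": [[80,3.03,-3.25,-1,0,0,0.13],[80,3.03,-3.25,-1,0,0,0.13],[80,3.03,-3.25,-1,0,0,0.13],[80,3.03,-3.25,-1,0,0,0.127],[80,3.03,-3.25,-1,0,0,0],[80,3.03,-3.25,-1,0,0,0],[80,3.03,-3.25,-1,0,0,0],[80,3.03,-3.25,-1,0,0,0],[80,0,0,0,0,0,0],[80,0,0,0,0,0,0]], "grip_force": 20}}

```text
time_s: 1.1
ee_pos: [0.4273, 0.2575, 0.1501]
eef_rot: [-3.141, -0.001, -2.969]
force: [-0.4, 0.1, 0.4]
grip_width: 0.0647
grip_force: 0.0
```

```bash
cat >> h.py <<'E'
from scipy.spatial.transform import Rotation as R
def wrist(n):
    o=ctrl.get_obs();c=ctrl.camera("wrist");T=np.eye(4);T[:3,:3]=R.from_euler("xyz",o["eef_rot"]).as_matrix();T[:3,3]=o["ee_pos"]
    c["pose"]=T@c["hand_eye"];save(n+".png",c,1.5625);np.savez("pics/"+n+".npz",K=c["K"],pose=c["pose"],img=c["img"]);print(o["time_s"],o["ee_pos"].round(4),np.degrees(o["eef_rot"]).round(1))
def p2(n,x,y,z):
    c=dict(np.load("pics/"+n+".npz")); return px2w(c,(x+.5)/1.5625-.5,(y+.5)/1.5625-.5,z).round(4)
E
python3 -c "
from h import *
wrist('w1')"
```

```text
1.1 [0.4273 0.2575 0.1501] [-1.800e+02 -1.000e-01 -1.701e+02]
```

View pics/w1.png

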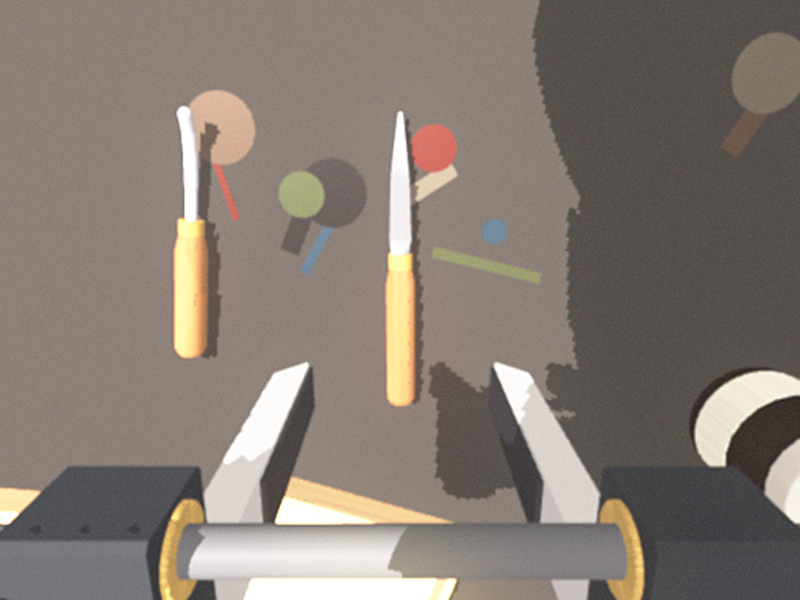

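```bash
python3 -c "
from h import *
for p in [(401,404),(400,112),(190,356),(185,110)]: print(p2('w1',*p,.008))"
```

```text
[0.4912 0.2695 0.008 ]
[0.3252 0.2401 0.008 ]
[0.4817 0.1399 0.008 ]
[0.3435 0.1289 0.008 ]
```

Request:
{"method": "apply_moves", "body": {"deltas": [[120,0,0,-4,0,0,0],[120,0,0,-4,0,0,0],[120,0,0,-3.1,0,0,0],[120,0,0,-1,0,0,0],[120,0,0,0,0,0,0],[255,0,0,0,0,0,0],[255,0,0,0,0,0,0],[255,0,0,0,0,0,0],[255,0,0,0,0,0,0]], "grip_force": 20}}

```text
time_s: 2.05
ee_pos: [0.4276, 0.2582, 0.0302]
eef_rot: [3.141, 0.001, -2.967]
force: [0.2, -0.2, -0.0]
grip_width: 0.021
grip_force: 0.0
```

Request:
{"method": "apply_moves", "body": {"deltas": [[255,0,0,0,0,0,0],[255,0,0,0,0,0,0],[255,0,0,0,0,0,0],[255,0,0,2,0,0,0],[255,0,0,3,0,0,0],[255,0,0,3,0,0,0],[255,0,0,0,0,0,0]]}}

```text
time_s: 2.75
ee_pos: [0.4287, 0.2587, 0.1129]
eef_rot: [3.14, 0.005, -2.967]
force: [0.8, 0.7, -0.1]
grip_width: 0.0157
grip_force: 20.0
```

Request:
{"method": "apply_moves", "body": {"deltas": [[255,2.23,-2.27,0,0,0,-0.14],[255,2.23,-2.27,0,0,0,-0.14],[255,2.23,-2.27,0,0,0,-0.14],[255,2.23,-2.27,0,0,0,-0.14],[255,2.23,-2.27,0,0,0,-0.14],[255,2.23,-2.27,0,0,0,-0.14],[255,2.23,-2.27,0,0,0,-0.14],[255,2.23,-2.27,0,0,0,-0.14],[255,2.23,-2.27,0,0,0,-0.14],[255,2.23,-2.27,0,0,0,-0.14]]}}

```text
time_s: 3.75
ee_pos: [0.6507, 0.0299, 0.1081]
eef_rot: [-3.14, -0.001, 1.91]
force: [0.5, 0.7, -0.1]
grip_width: 0.0154
grip_force: 20.0
```

Request:
{"method": "apply_moves", "body": {"deltas": [[255,2.23,-2.27,0,0,0,-0.14],[255,2.23,-2.27,0,0,0,-0.13],[255,0,0,0,0,0,0],[255,0,0,0,0,0,0]]}}

```text
time_s: 4.15
ee_pos: [0.6944, -0.0147, 0.1077]
eef_rot: [-3.14, -0.0, 1.646]
force: [-1.0, 0.1, -0.2]
grip_width: 0.0159
grip_force: 20.0
```

```bash
python3 -c "
from h import *
wrist('w2')"
```

```text
4.15 [ 0.6944 -0.0147  0.1077] [-179.9   -0.    94.3]
```

View pics/w2.png

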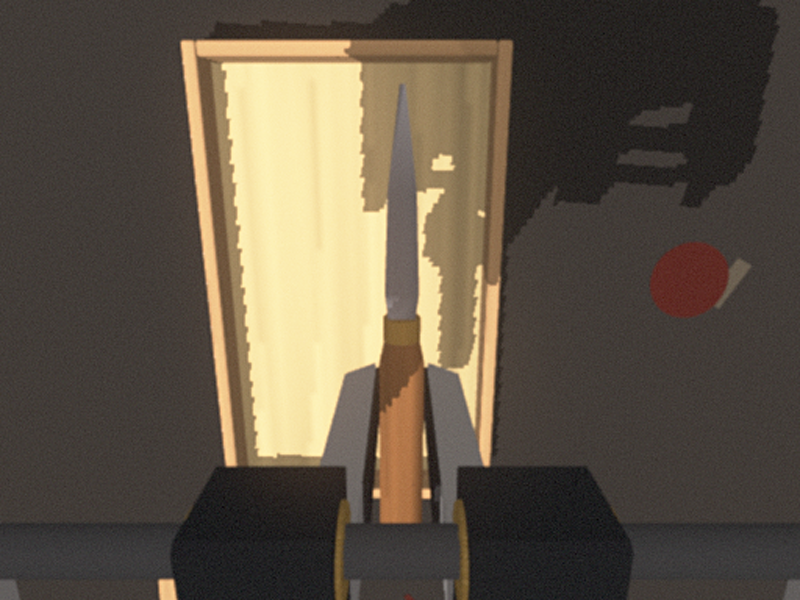

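```bash
python3 -c "
from h import *
for p in [(182,42),(512,41),(228,465),(490,465)]: print(p2('w2',*p,.023))"
```

```text
[0.5944 0.1049 0.023 ]
[0.7288 0.1154 0.023 ]
[ 0.6098 -0.0921  0.023 ]
[ 0.7441 -0.0818  0.023 ]
```

Request:
{"method": "apply_moves", "body": {"deltas": [[255,0.2,0,-2,0,0,0],[255,0,0,-2,0,0,0],[255,0,0,-1.6,0,0,0],[255,0,0,-1,0,0,0],[255,0,0,-0.5,0,0,0],[255,0,0,0,0,0,0],[255,0,0,0,0,0,0]]}}

```text
time_s: 4.9
ee_pos: [0.6972, -0.0144, 0.0393]
eef_rot: [3.141, 0.0, 1.646]
force: [-0.2, -0.7, 0.0]
grip_width: 0.0157
grip_force: 20.0
```

Request:
{"method": "apply_moves", "body": {"deltas": [[255,0,0,-0.2,0,0,0],[255,0,0,-0.2,0,0,0],[255,0,0,0,0,0,0],[255,0,0,0,0,0,0]]}}

```text
time_s: 5.3
ee_pos: [0.6971, -0.0144, 0.035]
eef_rot: [3.141, 0.0, 1.646]
force: [-0.1, -0.4, 4.1]
grip_width: 0.0158
grip_force: 20.0
```

Contact with the floor (4 N). Release slightly, lift.

Request:
{"method": "apply_moves", "body": {"deltas": [[188,0,0,0,0,0,0],[188,0,0,0,0,0,0],[188,0,0,0,0,0,0],[188,0,0,2,0,0,0],[188,0,0,4,0,0,0],[120,0,0,4,0,0,0]]}}

```text
time_s: 5.9
ee_pos: [0.6964, -0.0144, 0.135]
eef_rot: [-3.14, -0.0, 1.646]
force: [-0.1, 0.2, 0.4]
grip_width: 0.0297
grip_force: 0.0
```

Request:
{"method": "apply_moves", "body": {"deltas": [[120,-2.42,1.375,0,0,0,0.1415],[120,-2.42,1.375,0,0,0,0.1415],[120,-2.42,1.375,0,0,0,0.1415],[120,-2.42,1.375,0,0,0,0.1415],[120,-2.42,1.375,0,0,0,0.1415],[120,-2.42,1.375,0,0,0,0.1415],[120,-2.42,1.375,0,0,0,0.1415],[120,-2.42,1.375,0,0,0,0.1415],[120,-2.42,1.375,0,0,0,0.1415],[120,-2.42,1.375,0,0,0,0.1415]]}}

```text
time_s: 6.9
ee_pos: [0.4538, 0.1235, 0.1345]
eef_rot: [3.142, 0.0, 3.067]
force: [1.1, 0.5, 0.1]
grip_width: 0.0497
grip_force: 0.0
```

Request:
{"method": "apply_moves", "body": {"deltas": [[120,-2.42,1.375,0,0,0,0.1415],[120,0,0,0,0,0,0],[120,0,0,0,0,0,0]]}}

```text
time_s: 7.2
ee_pos: [0.4309, 0.137, 0.1348]
eef_rot: [3.142, 0.001, -3.082]
force: [1.0, 1.4, 0.2]
grip_width: 0.0504
grip_force: 0.0
```

```bash
python3 -c "
from h import *
wrist('w3')"
```

```text
7.2 [0.4309 0.137  0.1348] [ 1.800e+02  1.000e-01 -1.766e+02]
```

View pics/w3.png

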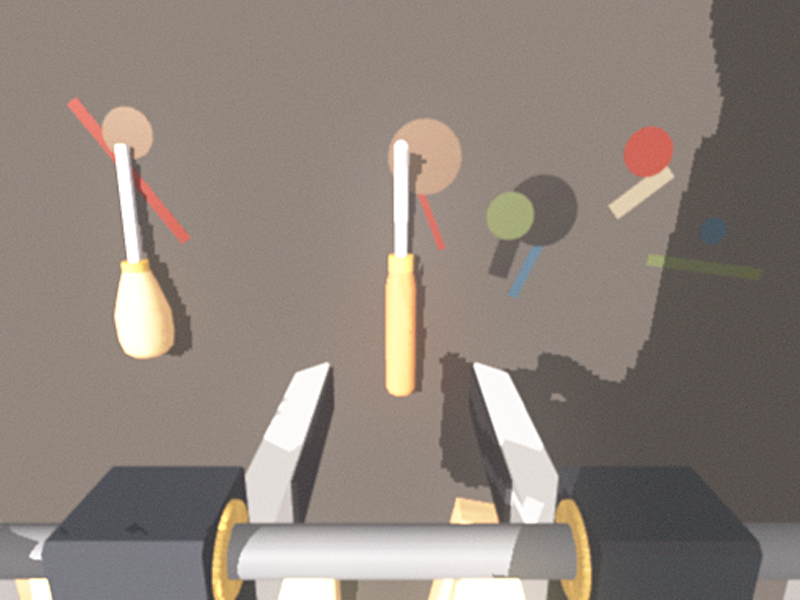

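```bash
python3 -c "
from h import *
for p in [(401,395),(146,357)]: print(p2('w3',*p,.009))
print(p2('w3',135,263,.011),p2('w3',121,146,.001))"
```

```text
[0.482  0.1408 0.009 ]
[ 0.4671 -0.0044  0.009 ]
[ 0.4126 -0.0051  0.011 ] [ 0.3533 -0.0122  0.001 ]
```

Request:
{"method": "apply_moves", "body": {"deltas": [[120,0,0,-4,0,0,0],[120,0,0,-4,0,0,0],[160,0,0,-2,0,0,0],[160,0,0,-0.6,0,0,0],[255,0,0,0,0,0,0],[255,0,0,0,0,0,0],[255,0,0,0,0,0,0],[255,0,0,0,0,0,0],[255,0,0,0,0,0,0],[255,0,0,0,0,0,0]]}}

```text
time_s: 8.25
ee_pos: [0.4315, 0.1369, 0.0295]
eef_rot: [3.141, 0.002, -3.081]
force: [-0.0, -1.3, 7.1]
grip_width: 0.0159
grip_force: 20.0
```

Request:
{"method": "apply_moves", "body": {"deltas": [[255,0,0,2,0,0,0],[255,0,0,3,0,0,0],[255,0,0,3,0,0,0],[255,1.92,-1.415,0,0,0,-0.1415],[255,1.92,-1.415,0,0,0,-0.1415],[255,1.92,-1.415,0,0,0,-0.1415],[255,1.92,-1.415,0,0,0,-0.1415],[255,1.92,-1.415,0,0,0,-0.1415],[255,1.92,-1.415,0,0,0,-0.1415],[255,1.92,-1.415,0,0,0,-0.1415]]}}

```text
time_s: 9.25
ee_pos: [0.5658, 0.0372, 0.1088]
eef_rot: [3.141, 0.0, 2.206]
force: [-0.2, -0.5, -0.5]
grip_width: 0.0154
grip_force: 20.0
```

Request:
{"method": "apply_moves", "body": {"deltas": [[255,1.92,-1.415,0,0,0,-0.1415],[255,1.92,-1.415,0,0,0,-0.1415],[255,1.92,-1.415,0,0,0,-0.1415],[255,1.92,-1.415,0,0,0,-0.1415],[255,0,0,0,0,0,0],[255,0,0,0,0,0,0]]}}

```text
time_s: 9.85
ee_pos: [0.6416, -0.0188, 0.1083]
eef_rot: [-3.141, -0.0, 1.647]
force: [0.2, -0.4, -1.7]
grip_width: 0.0155
grip_force: 20.0
```

```bash
python3 -c "
from h import *
wrist('w4')"
```

```text
9.85 [ 0.6416 -0.0188  0.1083] [-180.    -0.    94.4]
```

View pics/w4.png

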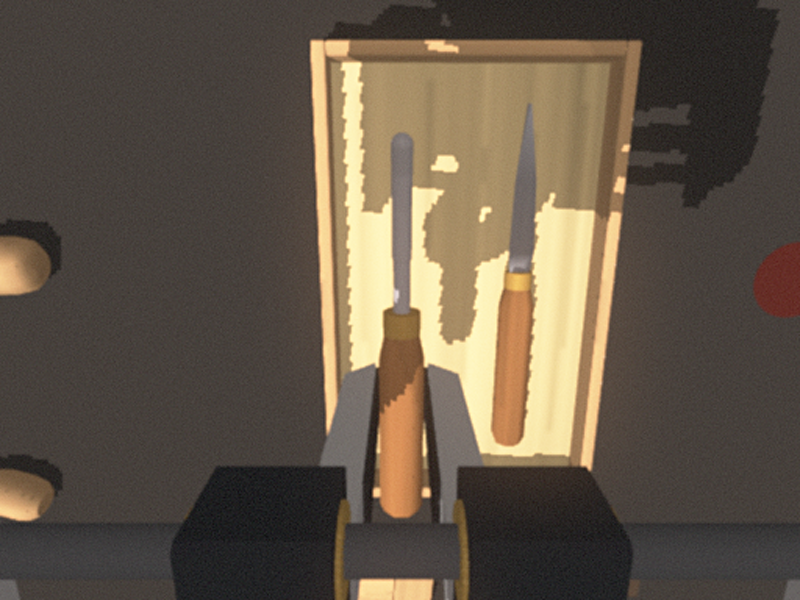

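Request:
{"method": "apply_moves", "body": {"deltas": [[255,0,0,-2,0,0,0],[255,0,0,-2.2,0,0,0],[255,0,0,-2,0,0,0],[255,0,0,-0.7,0,0,0],[255,0,0,-0.3,0,0,0],[255,0,0,-0.2,0,0,0],[255,0,0,0,0,0,0],[255,0,0,0,0,0,0]]}}

```text
time_s: 10.7
ee_pos: [0.6422, -0.0188, 0.0353]
eef_rot: [3.14, 0.0, 1.646]
force: [0.4, 0.2, -0.9]
grip_width: 0.0158
grip_force: 20.0
```

Request:
{"method": "apply_moves", "body": {"deltas": [[255,0,0,-0.1,0,0,0],[255,0,0,0,0,0,0],[255,0,0,0,0,0,0]]}}

```text
time_s: 11.0
ee_pos: [0.6423, -0.0188, 0.0346]
eef_rot: [3.14, 0.0, 1.646]
force: [-3.1, 0.3, 7.1]
grip_width: 0.0158
grip_force: 20.0
```

Request:
{"method": "apply_moves", "body": {"deltas": [[188,0,0,0,0,0,0],[188,0,0,0,0,0,0],[188,0,0,0,0,0,0],[188,0,0,2,0,0,0],[188,0,0,4,0,0,0],[80,0,0,4,0,0,0],[80,-1.75,0.135,0,0,0,0.1436],[80,-1.75,0.135,0,0,0,0.1436],[80,-1.75,0.135,0,0,0,0.1436],[80,-1.75,0.135,0,0,0,0.1436]]}}

```text
time_s: 12.0
ee_pos: [0.5711, -0.0134, 0.1334]
eef_rot: [3.142, 0.0, 2.226]
force: [0.2, -1.0, 0.2]
grip_width: 0.0609
grip_force: 0.0
```

Request:
{"method": "apply_moves", "body": {"deltas": [[80,-1.75,0.135,0,0,0,0.1436],[80,-1.75,0.135,0,0,0,0.1436],[80,-1.75,0.135,0,0,0,0.1436],[80,-1.75,0.135,0,0,0,0.1436],[80,-1.75,0.135,0,0,0,0.1436],[80,-1.75,0.135,0,0,0,0.1436],[80,-1.75,0.135,0,0,0,0.1436],[80,0,0,0,0,0,0],[80,0,0,0,0,0,0]]}}

```text
time_s: 12.9
ee_pos: [0.4499, -0.004, 0.1338]
eef_rot: [-3.141, 0.001, -3.062]
force: [0.4, -0.8, 0.3]
grip_width: 0.0645
grip_force: 0.0
```

```bash
python3 -c "
from h import *
wrist('w5')"
```

```text
12.9 [ 0.4499 -0.004   0.1338] [-1.800e+02  1.000e-01 -1.754e+02]
```

View pics/w5.png

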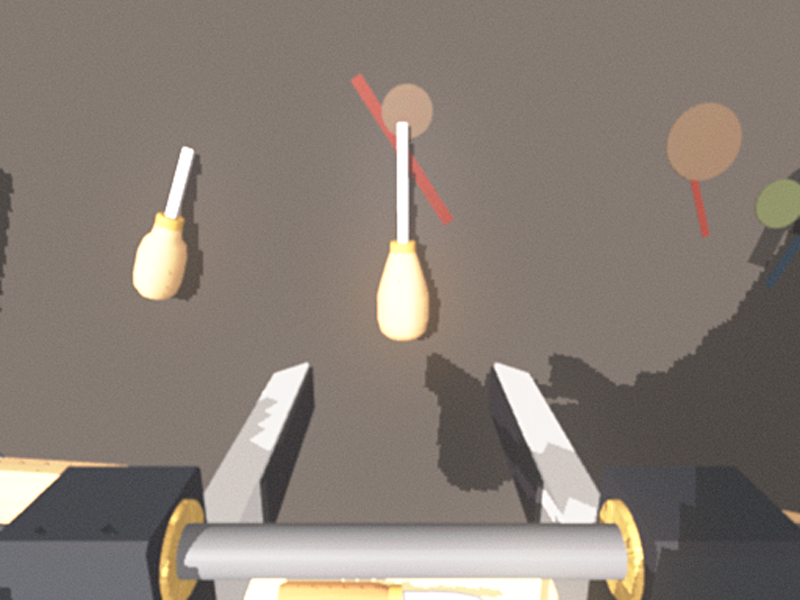

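```bash
python3 -c "
from h import *
print(p2('w5',403,340,.009),p2('w5',403,124,.001),p2('w5',158,299,.008),p2('w5',170,218,.009),p2('w5',188,150,.001))"
```

```text
[ 0.4669 -0.0007  0.009 ] [ 0.353  -0.0099  0.001 ] [ 0.4543 -0.1362  0.008 ] [ 0.4093 -0.1273  0.009 ] [ 0.3746 -0.1198  0.001 ]
```

Request:
{"method": "apply_moves", "body": {"deltas": [[80,0,0,-4,0,0,0],[80,0,0,-4,0,0,0],[120,0,0,-1.8,0,0,0],[120,0,0,-0.6,0,0,0],[255,0,0,0,0,0,0],[255,0,0,0,0,0,0],[255,0,0,0,0,0,0],[255,0,0,0,0,0,0],[255,0,0,0,0,0,0],[255,0,0,0,0,0,0]]}}

```text
time_s: 13.95
ee_pos: [0.4501, -0.004, 0.0305]
eef_rot: [-3.141, 0.002, -3.058]
force: [-1.1, -0.7, 7.3]
grip_width: 0.0279
grip_force: 20.0
```

Request:
{"method": "apply_moves", "body": {"deltas": [[255,0,0,2,0,0,0],[255,0,0,3,0,0,0],[255,0,0,3,0,0,0],[255,1.585,1.575,0,0,0,-0.1385],[255,1.585,1.575,0,0,0,-0.1385],[255,1.585,1.575,0,0,0,-0.1385],[255,1.585,1.575,0,0,0,-0.1385],[255,1.585,1.575,0,0,0,-0.1385],[255,1.585,1.575,0,0,0,-0.1385],[255,1.585,1.575,0,0,0,-0.1385]]}}

```text
time_s: 14.95
ee_pos: [0.5609, 0.107, 0.1098]
eef_rot: [3.141, 0.0, 2.25]
force: [-0.6, -0.1, -1.3]
grip_width: 0.0277
grip_force: 20.0
```

Request:
{"method": "apply_moves", "body": {"deltas": [[255,1.585,1.575,0,0,0,-0.1385],[255,1.585,1.575,0,0,0,-0.1385],[255,1.585,1.575,0,0,0,-0.1385],[255,1.585,1.575,0,0,0,-0.1385],[255,1.585,1.575,0,0,0,-0.1385],[255,1.585,1.575,0,0,0,-0.1385],[255,0,0,0,0,0,0],[255,0,0,0,0,0,0]]}}

```text
time_s: 15.75
ee_pos: [0.6551, 0.2007, 0.1092]
eef_rot: [-3.141, 0.0, 1.428]
force: [-0.0, -0.7, -0.8]
grip_width: 0.0279
grip_force: 20.0
```

```bash
python3 -c "
from h import *
wrist('w6')"
```

```text
15.75 [0.6551 0.2007 0.1092] [-180.     0.    81.8]
```

View pics/w6.png

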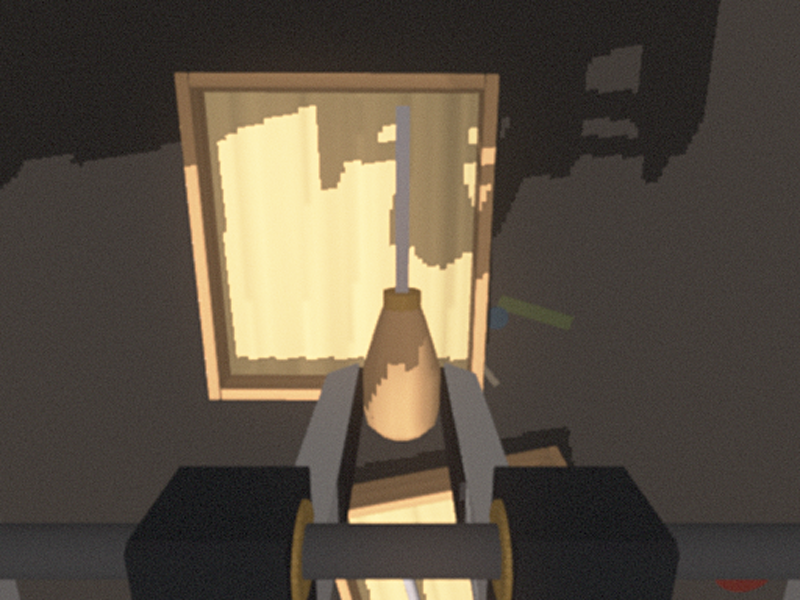

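```bash
python3 -c "
from h import *
w=np.array([p2('w6',*p,.023) for p in [(176,73),(498,74),(484,397),(210,400)]]);print(w)
e=np.roll(w,-1,0)-w;print(w.mean(0),np.linalg.norm(e,axis=1),np.degrees(np.arctan2(e[:,1],e[:,0])))
a=np.radians(-8.2);d=np.array([.6551,.2007])-w.mean(0)[:2];print(d@[np.cos(a),np.sin(a)],d@[-np.sin(a),np.cos(a)])"
```

```text
[[0.5773 0.328  0.023 ]
 [0.7102 0.3085 0.023 ]
 [0.6898 0.162  0.023 ]
 [0.5548 0.1798 0.023 ]]
[0.633025 0.244575 0.023   ] [0.13432297 0.14791352 0.13616843 0.14989827] [ -8.34726788 -97.92741233 172.48877273  81.36717373]
0.028107154763618837 -0.04027789841953009
```

Request:
{"method": "apply_moves", "body": {"deltas": [[255,0,0.1,-2,0,0,0],[255,0,0,-2.2,0,0,0],[255,0,0,-2,0,0,0],[255,0,0,-0.7,0,0,0],[255,0,0,-0.3,0,0,0],[255,0,0,-0.2,0,0,0],[255,0,0,0,0,0,0],[255,0,0,0,0,0,0]]}}

```text
time_s: 16.6
ee_pos: [0.6557, 0.2019, 0.0364]
eef_rot: [3.14, -0.0, 1.425]
force: [0.4, 0.0, -0.7]
grip_width: 0.0278
grip_force: 20.0
```

Request:
{"method": "apply_moves", "body": {"deltas": [[255,0,0,-0.1,0,0,0],[255,0,0,-0.05,0,0,0],[255,0,0,0,0,0,0],[255,0,0,0,0,0,0]]}}

```text
time_s: 17.0
ee_pos: [0.6558, 0.2019, 0.0356]
eef_rot: [3.14, -0.0, 1.425]
force: [-3.8, -1.6, 10.9]
grip_width: 0.0278
grip_force: 20.0
```

Request:
{"method": "apply_moves", "body": {"deltas": [[163,0,0,0,0,0,0],[163,0,0,0,0,0,0],[163,0,0,0,0,0,0],[163,0,0,2,0,0,0],[163,0,0,4,0,0,0],[100,0,0,4,0,0,0],[100,-1.98,-3.04,0,0,0,0.137],[100,-1.98,-3.04,0,0,0,0.137],[100,-1.98,-3.04,0,0,0,0.137],[100,-1.98,-3.04,0,0,0,0.137]]}}

```text
time_s: 18.0
ee_pos: [0.5752, 0.0791, 0.1339]
eef_rot: [3.141, 0.0, 1.979]
force: [1.3, -0.4, 0.1]
grip_width: 0.0568
grip_force: 0.0
```

Request:
{"method": "apply_moves", "body": {"deltas": [[100,-1.98,-3.04,0,0,0,0.137],[100,-1.98,-3.04,0,0,0,0.137],[100,-1.98,-3.04,0,0,0,0.137],[100,-1.98,-3.04,0,0,0,0.137],[100,-1.98,-3.04,0,0,0,0.137],[100,-1.98,-3.04,0,0,0,0.137],[100,-1.98,-3.04,0,0,0,0.137],[100,0,0,0,0,0,0],[100,0,0,0,0,0,0]]}}

```text
time_s: 18.9
ee_pos: [0.4377, -0.1329, 0.1341]
eef_rot: [3.142, 0.0, 2.928]
force: [0.1, -0.6, -0.4]
grip_width: 0.0569
grip_force: 0.0
```

```bash
python3 -c "
from h import *
wrist('w7')"
```

```text
18.9 [ 0.4377 -0.1329  0.1341] [180.    0.  167.8]
```

View pics/w7.png

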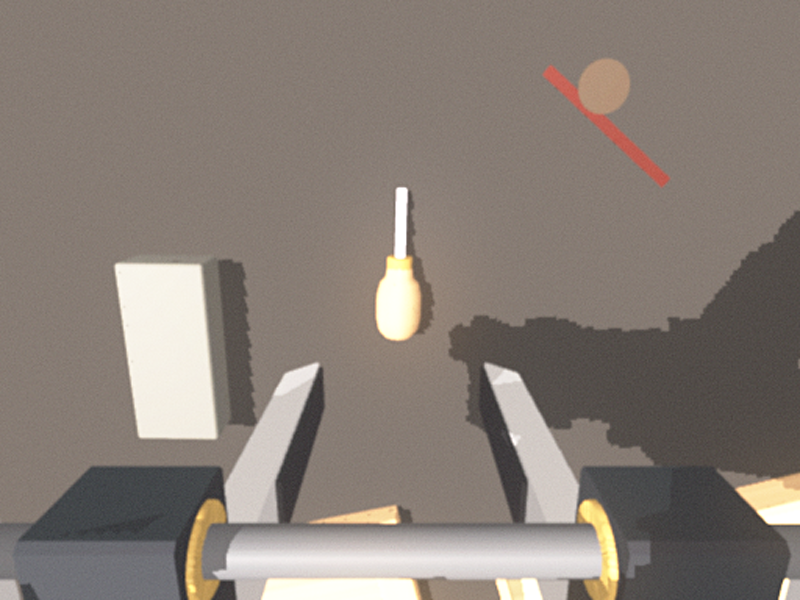

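```bash
python3 -c "
from h import *
w=np.array([p2('w7',*p,.025) for p in [(117,264),(202,264),(217,437),(140,437)]])
e=np.roll(w,-1,0)-w;print(w.mean(0),np.linalg.norm(e,axis=1),np.degrees(np.arctan2(e[:,1],e[:,0])))
print(p2('w7',399,340,.008))"
```

```text
[ 0.430825 -0.2566    0.025   ] [0.04285569 0.09820723 0.0428768  0.09810999] [  77.87723     -13.48438713 -102.25341904  166.50199524]
[ 0.4545 -0.1372  0.008 ]
```

Request:
{"method": "apply_moves", "body": {"deltas": [[100,0,0,-4,0,0,0],[100,0,0,-4,0,0,0],[130,0,0,-1.8,0,0,0],[130,0,0,-0.6,0,0,0],[255,0,0,0,0,0,0],[255,0,0,0,0,0,0],[255,0,0,0,0,0,0],[255,0,0,0,0,0,0],[255,0,0,0,0,0,0],[255,0,0,0,0,0,0]]}}

```text
time_s: 19.95
ee_pos: [0.4383, -0.1327, 0.031]
eef_rot: [-3.142, 0.002, 2.932]
force: [-0.9, 1.6, 7.3]
grip_width: 0.0232
grip_force: 20.0
```

Request:
{"method": "apply_moves", "body": {"deltas": [[255,0,0,2,0,0,0],[255,0,0,3,0,0,0],[255,0,0,3,0,0,0],[255,1.47,3.26,0,0,0,-0.137],[255,1.47,3.26,0,0,0,-0.137],[255,1.47,3.26,0,0,0,-0.137],[255,1.47,3.26,0,0,0,-0.137],[255,1.47,3.26,0,0,0,-0.137],[255,1.47,3.26,0,0,0,-0.137],[255,1.47,3.26,0,0,0,-0.137]]}}

```text
time_s: 20.95
ee_pos: [0.541, 0.097, 0.1105]
eef_rot: [3.141, 0.0, 1.967]
force: [1.2, -1.3, -0.8]
grip_width: 0.0239
grip_force: 20.0
```

Request:
{"method": "apply_moves", "body": {"deltas": [[255,1.47,3.26,0,0,0,-0.137],[255,1.47,3.26,0,0,0,-0.137],[255,1.47,3.26,0,0,0,-0.137],[255,1.47,3.26,0,0,0,-0.137],[255,0,0,0,0,0,0],[255,0,0,0,0,0,0]]}}

```text
time_s: 21.55
ee_pos: [0.5991, 0.2262, 0.1098]
eef_rot: [-3.141, 0.0, 1.427]
force: [-0.5, -0.4, -1.0]
grip_width: 0.024
grip_force: 20.0
```

```bash
python3 -c "
from h import *
wrist('w8')"
```

```text
21.55 [0.5991 0.2262 0.1098] [-180.     0.    81.8]
```

View pics/w8.png

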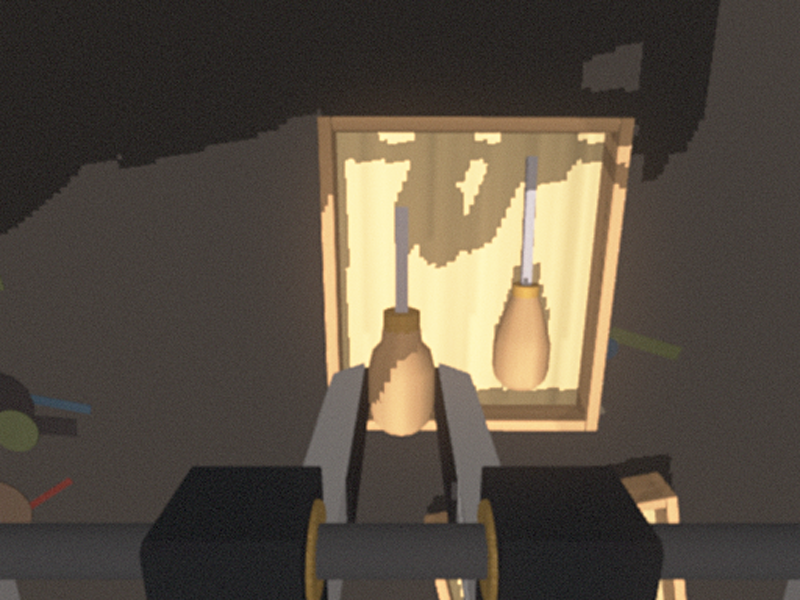

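Request:
{"method": "apply_moves", "body": {"deltas": [[255,0.1,0,-2,0,0,0],[255,0,0,-2.2,0,0,0],[255,0,0,-2,0,0,0],[255,0,0,-0.7,0,0,0],[255,0,0,-0.3,0,0,0],[255,0,0,-0.2,0,0,0],[255,0,0,-0.1,0,0,0],[255,0,0,0,0,0,0],[255,0,0,0,0,0,0]]}}

```text
time_s: 22.5
ee_pos: [0.6008, 0.226, 0.0361]
eef_rot: [3.14, -0.0, 1.425]
force: [-1.8, -2.9, 5.7]
grip_width: 0.0239
grip_force: 20.0
```

Request:
{"method": "apply_moves", "body": {"deltas": [[171,0,0,0,0,0,0],[171,0,0,0,0,0,0],[171,0,0,0,0,0,0],[171,0,0,2,0,0,0],[171,0,0,4,0,0,0],[60,0,0,4,0,0,0],[60,-1.417,-4.02,0,0,0,0.125],[60,-1.417,-4.02,0,0,0,0.125],[60,-1.417,-4.02,0,0,0,0.125],[60,-1.417,-4.02,0,0,0,0.125]]}}

```text
time_s: 23.5
ee_pos: [0.5428, 0.0639, 0.135]
eef_rot: [3.141, 0.0, 1.93]
force: [0.9, -0.4, -0.5]
grip_width: 0.0673
grip_force: 0.0
```

Request:
{"method": "apply_moves", "body": {"deltas": [[60,-1.417,-4.02,0,0,0,0.125],[60,-1.417,-4.02,0,0,0,0.125],[60,-1.417,-4.02,0,0,0,0.125],[60,-1.417,-4.02,0,0,0,0.125],[60,-1.417,-4.02,0,0,0,0.125],[60,-1.417,-4.02,0,0,0,0.125],[60,-1.417,-4.02,0,0,0,0.125],[60,-1.417,-4.02,0,0,0,0.125],[60,0,0,0,0,0,0],[60,0,0,0,0,0,0]]}}

```text
time_s: 24.5
ee_pos: [0.43, -0.2568, 0.1348]
eef_rot: [3.141, -0.0, 2.922]
force: [0.1, -0.5, 0.7]
grip_width: 0.0716
grip_force: 0.0
```

```bash
python3 -c "
from h import *
wrist('w9')"
```

```text
24.5 [ 0.43   -0.2568  0.1348] [180.   -0.  167.4]
```

View pics/w9.png

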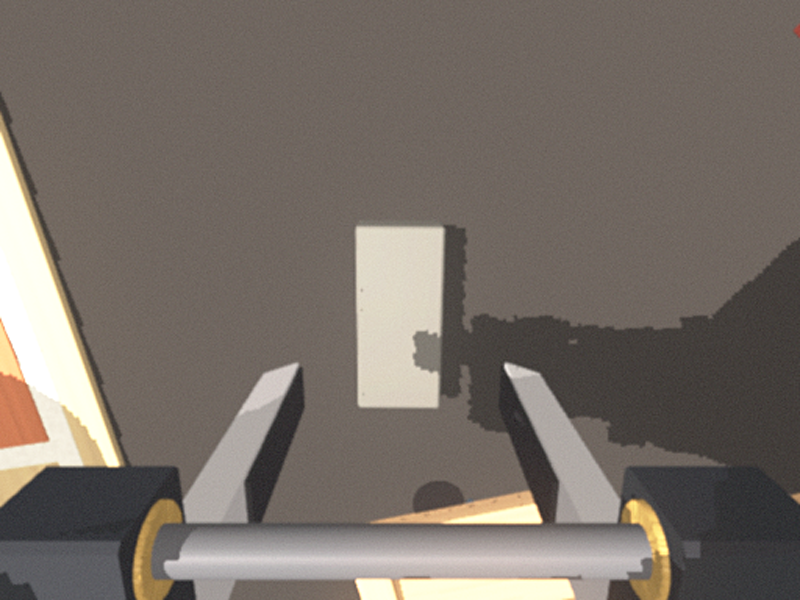

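```bash
python3 -c "
from h import *
w=np.array([p2('w9',*p,.025) for p in [(356,227),(445,227),(439,408),(359,408)]])
e=np.roll(w,-1,0)-w;print(w.mean(0),np.linalg.norm(e,axis=1),np.degrees(np.arctan2(e[:,1],e[:,0])))"
```

```text
[ 0.43135 -0.2572   0.025  ] [0.0441562  0.0991111  0.04396101 0.09906569] [  77.44304403  -13.18093683 -102.61362745  166.93168814]
```

Request:
{"method": "apply_moves", "body": {"deltas": [[60,0,0,-4,0,0,0],[60,0,0,-4,0,0,0],[60,0,0,-1.4,0,0,0],[60,0,0,-0.3,0,0,0],[255,0,0,0,0,0,0],[255,0,0,0,0,0,0],[255,0,0,0,0,0,0],[255,0,0,0,0,0,0],[255,0,0,0,0,0,0],[255,0,0,0,0,0,0]], "grip_force": 40}}

```text
time_s: 25.55
ee_pos: [0.4308, -0.2567, 0.0389]
eef_rot: [-3.141, 0.002, 2.925]
force: [0.8, 1.8, 7.6]
grip_width: 0.0448
grip_force: 40.0
```

Request:
{"method": "apply_moves", "body": {"deltas": [[255,0,0,2,0,0,0],[255,0,0,3,0,0,0],[255,0,0,2,0,0,0],[255,1.87,0.14,0,0,0,-0.133],[255,1.87,0.14,0,0,0,-0.133],[255,1.87,0.14,0,0,0,-0.133],[255,1.87,0.14,0,0,0,-0.133],[255,1.87,0.14,0,0,0,-0.133],[255,1.87,0.14,0,0,0,-0.133],[255,1.87,0.14,0,0,0,-0.133]]}}

```text
time_s: 26.55
ee_pos: [0.5616, -0.2464, 0.1076]
eef_rot: [-3.141, -0.001, 1.988]
force: [0.3, -1.0, -3.6]
grip_width: 0.0445
grip_force: 40.0
```

Request:
{"method": "apply_moves", "body": {"deltas": [[255,1.87,0.14,0,0,0,-0.133],[255,1.87,0.14,0,0,0,-0.133],[255,1.87,0.14,0,0,0,-0.133],[255,0,0,0,0,0,0],[255,0,0,0,0,0,0]]}}

```text
time_s: 27.05
ee_pos: [0.6168, -0.2422, 0.1073]
eef_rot: [-3.14, -0.0, 1.598]
force: [-1.0, -0.6, -3.2]
grip_width: 0.0444
grip_force: 40.0
```

```bash
python3 -c "
from h import *
wrist('w10')"
```

```text
27.05 [ 0.6168 -0.2422  0.1073] [-179.9   -0.    91.5]
```

View pics/w10.png

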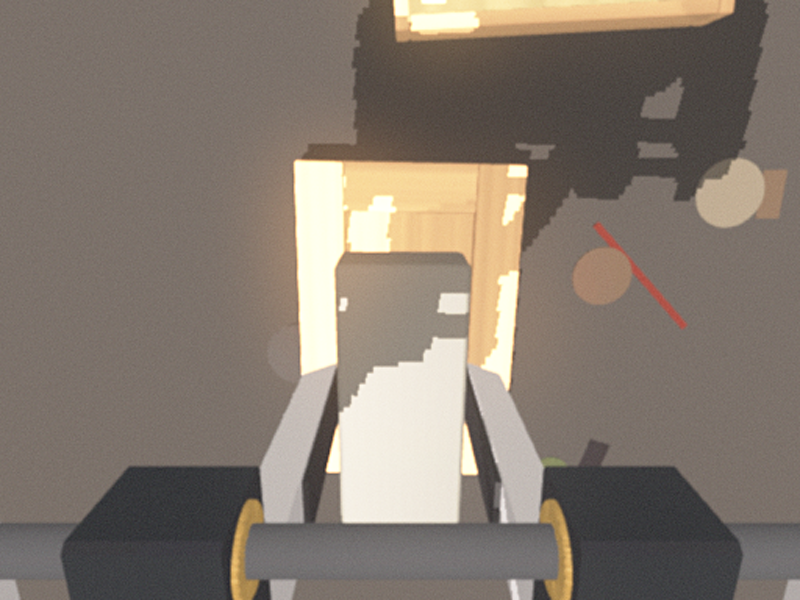

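```bash
python3 -c "
from h import *
for p in [(294,160),(527,165),(300,368),(513,368),(329,472),(476,473)]: print(p2('w10',*p,.014))"
```

```text
[ 0.5654 -0.1634  0.014 ]
[ 0.6701 -0.1628  0.014 ]
[ 0.5654 -0.2642  0.014 ]
[ 0.6724 -0.2613  0.014 ]
[ 0.5792 -0.3238  0.014 ]
[ 0.6578 -0.3223  0.014 ]
```

Request:
{"method": "apply_moves", "body": {"deltas": [[255,0.18,-0.08,-1.5,0,0,-0.012],[255,0,0,-2,0,0,0],[255,0,0,-1.3,0,0,0],[255,0,0,-0.6,0,0,0],[255,0,0,-0.4,0,0,0],[255,0,0,-0.2,0,0,0],[255,0,0,0,0,0,0],[255,0,0,0,0,0,0]]}}

```text
time_s: 27.9
ee_pos: [0.6193, -0.2433, 0.0486]
eef_rot: [3.141, 0.0, 1.583]
force: [1.0, 0.3, -3.8]
grip_width: 0.0446
grip_force: 40.0
```

Request:
{"method": "apply_moves", "body": {"deltas": [[255,0,0,-0.2,0,0,0],[255,0,0,-0.1,0,0,0],[255,0,0,-0.1,0,0,0],[255,0,0,0,0,0,0],[255,0,0,0,0,0,0]]}}

```text
time_s: 28.4
ee_pos: [0.6192, -0.2432, 0.0449]
eef_rot: [3.141, 0.0, 1.583]
force: [-3.8, 1.3, 6.4]
grip_width: 0.0444
grip_force: 40.0
```

Contact at the expected height. Release, lift and back away for a final look.

Request:
{"method": "apply_moves", "body": {"deltas": [[100,0,0,0,0,0,0],[100,0,0,0,0,0,0],[100,0,0,0,0,0,0],[100,0,0,2,0,0,0],[100,0,0,4,0,0,0],[100,0,0,4,0,0,0],[100,-3,0,3,0,0,0],[100,-4,0,2,0,0,0],[100,-4,0,0,0,0,0],[100,-4,0,0,0,0,0]]}}

```text
time_s: 29.4
ee_pos: [0.4677, -0.2431, 0.1945]
eef_rot: [3.14, 0.001, 1.583]
force: [0.2, -1.2, 0.3]
grip_width: 0.0569
grip_force: 0.0
```

Request:
{"method": "apply_moves", "body": {"deltas": [[100,-4,0,0,0,0,0],[100,0,0,0,0,0,0],[100,0,0,0,0,0,0]]}}

```text
time_s: 29.7
ee_pos: [0.4292, -0.2435, 0.1946]
eef_rot: [3.14, 0.001, 1.582]
force: [0.1, -0.5, 0.1]
grip_width: 0.0572
grip_force: 0.0
```

```bash
python3 -c "
from h import *
c=ctrl.camera('top');cv2.imwrite('pics/end.png',cv2.resize(c['img'][125:255,100:360,::-1],None,fx=3,fy=3,interpolation=cv2.INTER_CUBIC))"
```

```text
(no output)
```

View pics/end.png

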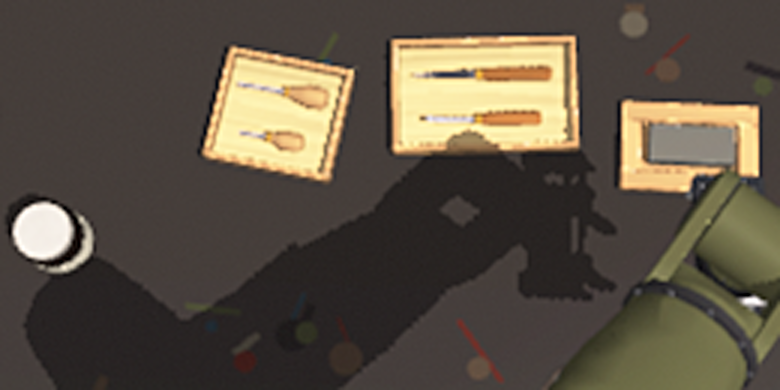

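All four tools lie flat in their trays, the stone sits in the recess, centred near (690,143), and the jar still stands at (45,230).

```bash
python3 -c "
from station import ctrl
print(ctrl.hand_in())"
```

```text
the job is handed in; nothing more can be done
None
```

The job is handed in at about 30 s of the 109 s allowed: the last picture shows both burins in the short tray, the scraper and burnisher in the long tray, the oilstone in its recess and the ink jar in its place; the arm stayed clear of the copper plate, and the hand-in call gave no verdict.

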